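# Assemble the nebuliser on its compressor

## Robot

A 6-joint arm with a two-finger parallel gripper is mounted at the origin on the work surface. World frame = base frame: x ahead of the robot, y to its left, z up, the work surface at z = 0. Lengths are in m, angles in rad, forces in N, time in s.
With the tool pointing down it reaches from about 0.3 to 0.775 m from the base axis. Payload 14.6 kg.
Tool frame: the origin (TCP) lies midway between the tips of the shut fingers; the grasp point (between the pads) lies 19 mm behind it (bot.pinch_z is the z of the grasp point in the tool frame, in m); z points along the fingers, y is the direction in which the jaws open and shut (so a half turn about z gives the same grasp; the last joint's range is limited). The gripper opens to 94 mm and grips with 3 to 60 N. Pads are 16 mm wide; open, the fingers measure 119 mm over their backs; the gripper's body (75 mm by 177 mm) begins 78 mm behind the grasp point.
Start: joints at [-1.227, 0.3, 1.521, -0, 1.321, -0.067], TCP at [0.22, -0.504, 0.205] pointing down, gripper open.
Joint ranges: [-3.03, 3.03], [-0.79, 2.21], [0.23, 2.52], [-1.04, 4.18], [0, 3.07], [-2.55, 2.55]. Speed limits (rad/s): [2.22, 2.22, 2.57, 3.14, 3.14, 3.14].

## Interface

Orientations are given as a 3x3 rotation matrix whose columns are the frame's x, y, z axes.
In Python, from station import bot, capture, order gives the robot as it stands. The module is installed in compiled form; this text tells all that it offers.
- The arm moves only by the shell command python3 -m inch 'ROWS'. ROWS is JSON, a list that holds one entry, the list of rows, each a list of 7 numbers: the opening, from -1 (shut) to 1 (fully open), then the shift along the tool's x, y, z in mm, then the turn, a rotation vector about the tool's x, y, z in degrees. A call has exactly 10 rows; each row is the pose to reach, as a shift and turn from the pose measured when the call began, along the tool's axes at that moment; what a row does not reach only later rows make up. A row lasts 1/8 s, in which the tool goes at most 62.5 mm and 10.7 degrees, less where a joint would pass 70% of its speed; a pose out of reach is approached as far as the arm can. A call with a gripper value outside its range is refused whole. The fingers move at their own pace and stop on an object; the grip force is fixed at half the most. Time passes only in rows, so rows that repeat a pose let the fingers close, or fill a call up. It gives the time, the measured TCP pose, the force and the opening at its end, in the units of the state.
- bot.observe(): the state, without advancing time (a new reading comes with each control period).
- capture(name): name is "side" or "top"; returns a dict with "img" (384x512x3 uint8, red, green, blue), "intrinsics" (3x3 intrinsics, pixels), "rvec" (rotation vector, rad) and "tvec" (3), from world to camera coordinates, as OpenCV has them. Camera axes: x right, y down, z forward; pixel columns grow to the right and rows downward; lengths in m; the calibration is good to about 2 mm. A picture is of the moment at which its call begins. There is no depth.
- order.hand_in(): hands the job in, once; it reports no verdict.
The state is a dict: "clock": time; "joint_positions": joint angles; "dq": joint speeds; "joint_torque": joint torques, N m; "position": TCP position; "tcp_rot": TCP orientation; "ft_force": force on the tool from outside, world axes, zero at the start; "torque": the same for the moment, N m; "grip_width": finger opening in m.
Only numpy, scipy, OpenCV 4.12 (cv2) and the standard library are available. Lean on these libraries where they do the work, as an engineer would, in place of code of your own. Each camera call takes 0.05 s, during which the arm holds its last target. There are 200 camera calls.

## Task

The washed parts of the nebuliser are dry: put it together on its compressor for the next patient, working upwards. Stand the cup in the round holder on the compressor first, then put the insert over the nozzle inside the cup, then the cap onto the cup, and last the T-piece with the mouthpiece over the cap's chimney, each part fully home and upright before the next, and everything let go at the end. This patient does not need the mask: leave it and the other things on the table where they lie.

Things in the scene. Friction and masses are not known exactly. Their poses are not given: they have to be found in the camera images.
- compressor: Ivory nebuliser compressor, fixed, on the left or right. Origin on the table below the axis of its round cup holder; z up, front (switch) to -x. Deck 62 mm high (x -50 to 50, y -75 to 75 mm), rear hump 90 mm high (x 50 to 132). The holder is a round well in the deck at x = y = 0: 50 mm wide, 3 mm chamfer, 16 mm deep, flat floor 46 mm above the table.
- cup: Milky plastic cup, open on top, standing, 35 g: 44 mm outside, 38 mm inside, 60 mm high, foot tapering to 36 mm over the lowest 10 mm. Origin: centre of underside, z up. Inner floor 8 mm above the origin with a pointed nozzle in the middle, 10 mm thick, 13 mm high. In the holder its origin is 46 mm above the table.
- insert: Milky plastic insert, standing, 14 g: hollow cone 28 mm wide at its foot, 26 mm high, with an upright stem 10 mm thick; 72 mm high in all. Bore at the foot 17 mm wide, 16 mm deep, for the nozzle. Origin: centre of underside, z up. Seated, its origin is 8 mm above the cup's, its stem stands 20 mm out of the cup, and it stays 3 mm loose.
- cap: Milky plastic cap, standing chimney up, 22 g: tapered plug 26 to 32 mm wide, 10 mm high; flange 47 mm wide at 10 to 15 mm height; open chimney 22 mm outside, 17 mm inside, at 15 to 37 mm, its last 5 mm narrowing to 19 mm. Origin: centre of the plug's underside, z up. Seated, the flange lies on the cup's rim, the origin 50 mm above the cup's; the insert's stem is in the chimney.
- tpiece: Milky plastic T-piece, 24 g, balanced: a socket standing open end down, 35 mm outside, 28 mm inside, 26 mm deep, under a level tube 22 mm thick, axis 36 mm above the origin, along x from -48 (valve end, 27 mm wide) to +60 mm (mouthpiece, 26 mm wide). Origin: centre of the socket's underside, z up. Seated, it rests on the cap's flange, origin 15 mm above the cap's; may point any way.
- mask: Child's breathing mask, clear greenish, loose, face down: pear-shaped dome, x -38 to 55 mm, 70 mm wide, 34 mm high, with a round socket 27 mm wide in the middle, up to 50 mm. To be left alone. Origin at the underside below the socket.
- thermometer: Digital thermometer, white, lying along its x axis, loose: about 125 mm long, 20 mm wide, 12 mm high. Origin at the underside, mid-length. To be left alone.
- oximeter: Finger pulse oximeter, white with a dark display, loose: 58 mm (x) by 32 mm by 29 mm high. Origin at the centre of its underside. To be left alone.
- vial: Small amber glass vial with an aluminium cap, standing loose: 23 mm in diameter, 47 mm high. Origin at the centre of its underside. To be left alone.
- bp_monitor: Blood pressure monitor, white with a grey display, fixed: x from -50 to +78 mm, y from -75 to +75 mm, up to 58 mm high. It stands on the side where the compressor is not. Origin on the table.
There are look-alikes about, which are no part of the job. Leave any pink look-alike of the cup alone.

How it is judged:
On the way, in this order (a step that is already met when the one before it is completed fails the run):
1. the cup stands upright, fully down, in the compressor's holder (horizontal distance between cup and compressor below 0.006 m and z of cup in the frame of compressor between 0.042 and 0.05 m and angle between cup's own z axis and vertical below 0.12 rad), for 0.2 s.
2. the insert stands in the cup, down on its floor over the nozzle (horizontal distance between insert and cup below 0.006 m and z of insert in the frame of cup between 0.004 and 0.012 m and angle between insert's own z axis and vertical below 0.12 rad), for 0.2 s.
3. the cap sits flat on the cup, its plug inside the mouth (horizontal distance between cap and cup below 0.006 m and z of cap in the frame of cup between 0.046 and 0.054 m and angle between cap's own z axis and vertical below 0.12 rad), for 0.2 s.
4. the T-piece is fully down over the cap's chimney (horizontal distance between tpiece and cap below 0.006 m and z of tpiece in the frame of cap between 0.011 and 0.019 m and angle between tpiece's own z axis and vertical below 0.12 rad), for 0.2 s.
At the end, for the whole second after the job is handed in: The cup stands in the compressor's holder, the insert in the cup, the cap on the cup and the T-piece on the cap, each within 6 mm of the axis of what carries it, within 4 mm of its full depth and upright within 0.12 rad, released and at rest (all of step 1 and all of step 2 and all of step 3 and all of step 4 and linear speed of each of cup, insert, cap, tpiece below 0.02 m/s and angular speed of each of cup, insert, cap, tpiece below 0.3 rad/s); the robot touches nothing.
It fails at once if the mask is shifted by more than 25 mm or tipped (distance of mask from where it was at the start of the episode above 0.025 m or angle between mask's own z axis and vertical above 0.5 rad).
It fails at once if the thermometer is shifted by more than 25 mm or tipped (distance of thermometer from where it was at the start of the episode above 0.025 m or angle between thermometer's own z axis and vertical above 0.5 rad).
It fails at once if the oximeter is shifted by more than 25 mm or tipped (distance of oximeter from where it was at the start of the episode above 0.025 m or angle between oximeter's own z axis and vertical above 0.5 rad).
It fails at once if the vial is shifted by more than 25 mm or tipped (distance of vial from where it was at the start of the episode above 0.025 m or angle between vial's own z axis and vertical above 0.5 rad).
It also fails if it takes over 112 s, if anything falls off the work surface, if the arm or the gripper's body presses on something with over 40 N, if the wrist force passes 120 N, or if a joint passes its speed limit or range.

## Working session

There is one attempt and no reset: what is moved stays moved. The work goes in short steps, Python scripts to look and compute and a shell command to move; the robot and the scene stay as the last step left them, time stands still between calls to the robot, and variables do not carry over. Pictures are saved under pics/ and viewed, about 12 in all and at most 16, crops included, and the job is handed in when it is done.

```bash
mkdir -p pics; cat > h.py <<'E'
import numpy as np, cv2
from station import bot, capture, order
def cam(n):
    c=capture(n); R=cv2.Rodrigues(np.array(c["rvec"],float))[0]; t=np.array(c["tvec"],float).ravel()
    return c["img"],np.array(c["intrinsics"],float),R,t
def ray(C,uv,z):
    _,K,R,t=C; d=R.T@np.linalg.inv(K)@np.array([uv[0],uv[1],1.]); o=-R.T@t
    return o+d*(z-o[2])/d[2]
def proj(C,p):
    _,K,R,t=C; q=K@(R@np.array(p,float)+t); return q[:2]/q[2]
def save(img,name,s=1.5):
    cv2.imwrite("pics/"+name,cv2.resize(img[:,:,::-1],None,fx=s,fy=s,interpolation=cv2.INTER_CUBIC))
E
python3 - <<'E'
from h import *
for n in("top","side"):
    C=cam(n); save(C[0],n+"0.png"); print(n,-C[2].T@C[3],C[1][0,0],C[2][2])
s=bot.observe(); print(s); print(bot.pinch_z)
E
```

```text
top [0.41631764 0.01159443 0.90513655] 383.08119160808326 [ 0.13844078  0.00199646 -0.9903687 ]
side [0.10107063 0.87484659 0.68979703] 499.3129984313486 [ 0.37712508 -0.73522163 -0.56322805]
{'clock': 0.1, 'joint_positions': array([-1.22661589e+00,  3.00406483e-01,  1.52150184e+00,  6.22316777e-06,
        1.32070378e+00, -6.65918325e-02]), 'dq': array([ 0.00077036, -0.0008518 , -0.00132604, -0.00071717, -0.00135469,
        0.00157706]), 'joint_torque': array([ 1.86873745e-03, -5.32643616e+01, -3.53283978e+01,  7.09460699e-02,
        2.34522752e-02, -6.15678891e-05]), 'position': array([ 0.21954986, -0.504029  ,  0.20495529]), 'tcp_rot': array([[ 9.16813343e-01,  3.99315890e-01, -3.38314519e-04],
       [ 3.99316026e-01, -9.16812842e-01,  9.61702395e-04],
       [ 7.38519521e-05, -1.01679600e-03, -9.99999480e-01]]), 'ft_force': array([-0.05814614,  0.04420748, -0.27969624]), 'torque': array([-0.0040396 ,  0.0019466 , -0.02358997]), 'grip_width': 0.09386168821772611}
-0.0188
```

View pics/top0.png

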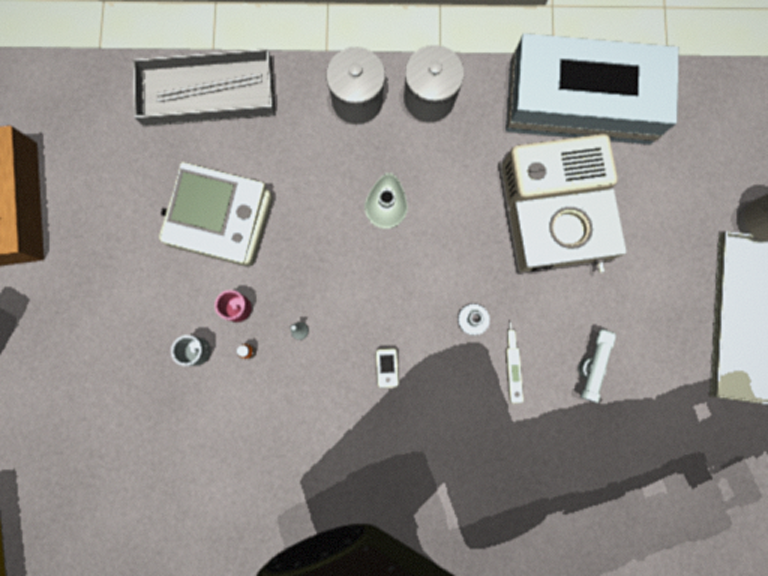

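View pics/side0.png

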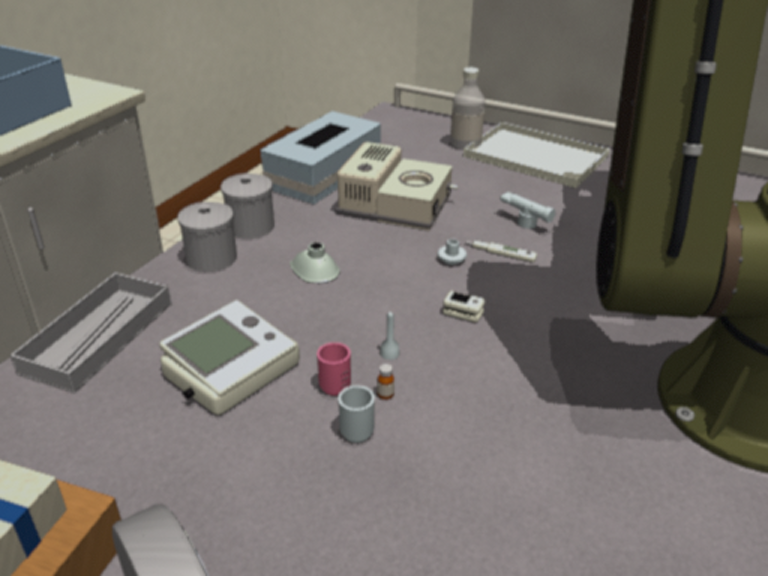

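The top picture shows (in 768-wide pixels) cup ~(190,350), pink cup (233,306), vial (246,351), insert (300,328), cap (474,320), T-piece (598,366) and holder (571,228). The side picture agrees. Next I'll take close crops with contour measurements.

```bash
python3 - <<'E'
from h import *
T=cam("top"); S=cam("side")
ct={"cup":(127,233),"ins":(200,218),"cap":(316,213),"tp":(399,244),"well":(381,152)}
cs={"cup":(238,275),"ins":(260,224),"cap":(301,168),"tp":(352,140),"well":(278,120)}
h=23; tiles=[]
for C,c in((T,ct),(S,cs)):
    row=[]
    for k,(u,v) in c.items():
        p=C[0][v-h-5:v+h+5,u-h:u+h]; row.append(cv2.resize(p[:,:,::-1],None,fx=3.45,fy=3.45*1.5,interpolation=cv2.INTER_CUBIC))
    tiles.append(np.hstack(row))
cv2.imwrite("pics/c1.png",np.vstack(tiles)); print(np.vstack(tiles).shape)
z={"cup":.06,"ins":.072,"cap":.037,"tp":.036,"well":.062}
for k in ct: print(k,ray(T,ct[k],z[k]).round(4),ray(S,cs[k],z[k]).round(4))
print("vial",ray(T,(164,234),.047),ray(S,(257,247),.047)); print("pink",ray(T,(155,204),.06)); 
E
```

```text
(580, 795, 3)
cup [0.4415 0.2833 0.06  ] [0.4253 0.3125 0.06  ]
ins [0.4757 0.1224 0.072 ] [0.4505 0.1776 0.072 ]
cap [ 0.493 -0.136  0.037] [ 0.4823 -0.1073  0.037 ]
tp [ 0.4256 -0.322   0.036 ] [ 0.4175 -0.3067  0.036 ]
well [ 0.6306 -0.2798  0.062 ] [ 0.6247 -0.2726  0.062 ]
vial [0.44077546 0.20485927 0.047     ] [0.43695661 0.21614745 0.047     ]
pink [0.50631734 0.22482963 0.06      ]
```

View pics/c1.png

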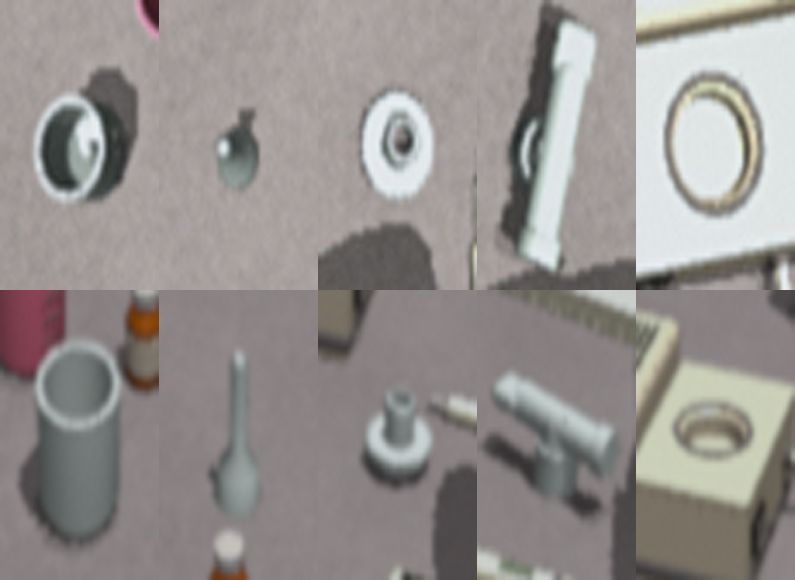

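```bash
python3 - <<'E'
from h import *
T=cam("top"); S=cam("side")
def tri(a,b):
    Ps=[C[1]@np.c_[C[2],C[3]] for C in(T,S)]
    X=cv2.triangulatePoints(Ps[0],Ps[1],np.array(a,float),np.array(b,float)); return (X[:3]/X[3]).ravel()
for k,a,b,z in [("cup",(124.3,233.8),(237.6,265.2),.06),("ins",(195.3,218.6),(259.9,208),.072),("cap",(317.3,211.9),(301.8,160.3),.037),("well",(380.6,151.8),(277,119.2),.062)]:
    print(k,ray(T,a,z).round(4),ray(S,b,z).round(4),tri(a,b).round(4))
print("capfl",ray(T,(316.2,212.7),.015))
e1=ray(T,(404.4,219.9),.036);e2=ray(T,(394.3,267.2),.036);d=e1-e2;L=np.linalg.norm(d)
print("tp",e1,e2,L,np.degrees(np.arctan2(d[1],d[0])),(e2+d*48/108).round(4))
E
```

```text
cup [0.4397 0.2891 0.06  ] [0.4383 0.2907 0.06  ] [0.4393 0.2894 0.0585]
ins [0.4743 0.1326 0.072 ] [0.475  0.1302 0.072 ] [0.474  0.1323 0.0738]
cap [ 0.4955 -0.139   0.037 ] [ 0.4951 -0.1422  0.037 ] [ 0.4944 -0.139   0.039 ]
well [ 0.6311 -0.2789  0.062 ] [ 0.6293 -0.2757  0.062 ] [ 0.6313 -0.2798  0.0598]
capfl [ 0.49562652 -0.14022502  0.015     ]
tp [ 0.47998408 -0.33649488  0.036     ] [ 0.37416478 -0.30948377  0.036     ] 0.10921229909707843 -14.319372727713834 [ 0.4212 -0.3215  0.036 ]
```

```bash
python3 -m inch '[[[0.3,518,-640,0,0,0,23.5],[0.3,518,-640,0,0,0,23.5],[0.3,518,-640,0,0,0,23.5],[0.3,518,-640,0,0,0,23.5],[0.3,518,-640,0,0,0,23.5],[0.3,518,-640,0,0,0,23.5],[0.3,518,-640,0,0,0,23.5],[0.3,518,-640,0,0,0,23.5],[0.3,518,-640,0,0,0,23.5],[0.3,518,-640,0,0,0,23.5]]]'
```

```text
clock: 1.55
position: [0.3863, 0.1004, 0.2058]
tcp_rot: [[1.0, 0.001, 0.001], [0.001, -1.0, 0.0], [0.001, -0.0, -1.0]]
ft_force: [1.1, -1.4, 0.1]
grip_width: 0.0611
```

```bash
python3 -m inch '[[[0.3,18,-60,10,0,0,0],[0.3,36,-120,40,0,0,0],[0.3,53,-170,70,0,0,0],[0.3,53,-189,90,0,0,0],[0.3,53,-189.5,100,0,0,0],[0.3,53,-189.5,100,0,0,0],[0.3,53,-189.5,120,0,0,0],[0.3,53,-189.5,140,0,0,0],[0.3,53,-189.5,160,0,0,0],[0.3,53,-189.5,178,0,0,0]]]'
```

```text
clock: 2.8
position: [0.4399, 0.2894, 0.0285]
tcp_rot: [[1.0, -0.0, 0.003], [-0.0, -1.0, 0.001], [0.003, -0.001, -1.0]]
ft_force: [0.3, -0.4, 1.3]
grip_width: 0.0612
```

```bash
python3 - <<'E'
from h import *
T=cam("top"); S=cam("side")
def crop(C,p):
    u,v=proj(C,p).round().astype(int); return cv2.resize(C[0][max(v-60,0):v+60,max(u-60,0):u+60,::-1],(400,400),interpolation=cv2.INTER_CUBIC)
cv2.imwrite("pics/g1.png",np.hstack([crop(T,(.44,.29,.06)),crop(S,(.44,.29,.06))])); print(bot.observe()["position"])
E
```

```text
[0.43890235 0.28919265 0.02713581]
```

View pics/g1.png

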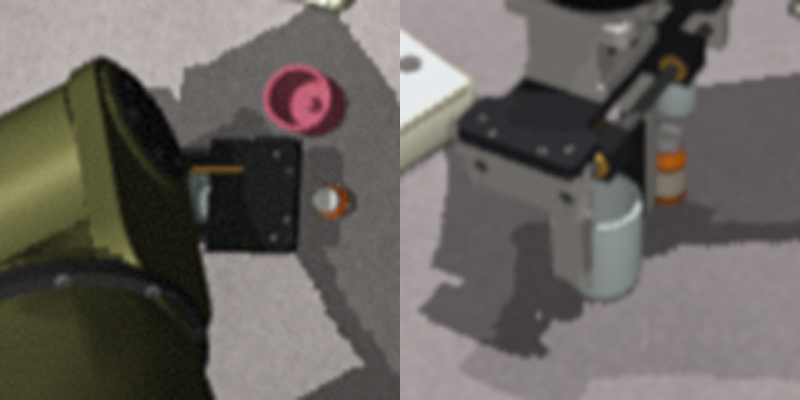

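The cup stands between the fingers, and the vial (orange, right) and pink cup are clear. Closing and lifting.

```bash
python3 -m inch '[[[-1,0,0,0,0,0,0],[-1,0,0,0,0,0,0],[-1,0,0,0,0,0,0],[-1,0,0,0,0,0,0],[-1,0,0,0,0,0,0],[-1,0,0,0,0,0,0],[-1,0,0,-20,0,0,0],[-1,0,0,-50,0,0,0],[-1,0,0,-90,0,0,0],[-1,0,0,-125,0,0,0]]]'
```

```text
clock: 4.15
position: [0.4389, 0.2893, 0.1536]
tcp_rot: [[1.0, 0.0, -0.0], [0.0, -1.0, -0.0], [-0.0, 0.0, -1.0]]
ft_force: [0.2, 0.8, -0.3]
grip_width: 0.044
```

```bash
python3 -m inch '[[[-1,20,55,-10,0,0,0],[-1,40,115,-10,0,0,0],[-1,60,175,-10,0,0,0],[-1,80,235,-10,0,0,0],[-1,100,295,-10,0,0,0],[-1,120,355,-10,0,0,0],[-1,140,415,-10,0,0,0],[-1,160,475,-10,0,0,0],[-1,180,530,-10,0,0,0],[-1,191.5,566,-10,0,0,0]]]'; python3 -m inch '[[[-1,0,2,0,0,0,0],[-1,0,2,0,0,0,0],[-1,0,2,0,0,0,0],[-1,0,2,0,0,0,0],[-1,0,2,0,0,0,0],[-1,0,2,0,0,0,0],[-1,0,2,0,0,0,0],[-1,0,2,0,0,0,0],[-1,0,2,0,0,0,0],[-1,0,2,0,0,0,0]]]'
python3 - <<'E'
from h import *
S=cam("side");T=cam("top")
def crop(C,p):
    u,v=proj(C,p).round().astype(int); return cv2.resize(C[0][max(v-45,0):v+45,max(u-45,0):u+45,::-1],(400,400),interpolation=cv2.INTER_CUBIC)
cv2.imwrite("pics/g2.png",np.hstack([crop(T,(.631,-.279,.08)),crop(S,(.631,-.279,.08))])); p=bot.observe()["position"];print(p)
for C in(T,S):print(proj(C,(.631,-.279,.08)).round())
E
```

```text
clock: 5.4
position: [0.6306, -0.2793, 0.1632]
tcp_rot: [[1.0, -0.001, -0.0], [-0.001, -1.0, 0.0], [-0.0, -0.0, -1.0]]
ft_force: [0.3, 0.5, -0.6]
grip_width: 0.0439
clock: 6.65
position: [0.6306, -0.2813, 0.1632]
tcp_rot: [[1.0, -0.001, -0.0], [-0.001, -1.0, 0.0], [-0.0, -0.0, -1.0]]
ft_force: [0.1, -0.6, 0.3]
grip_width: 0.0436
[ 0.63060547 -0.28127069  0.16319016]
[383. 150.]
[277. 113.]
```

View pics/g2.png

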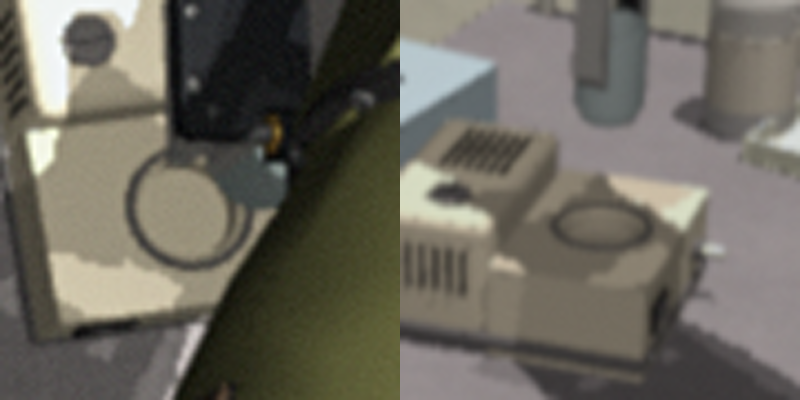

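```bash
python3 -m inch '[[[-1,0,-2,0,0,0,0],[-1,0,-2,15,0,0,0],[-1,0,-2,30,0,0,0],[-1,0,-2,45,0,0,0],[-1,0,-2,55,0,0,0],[-1,0,-2,62,0,0,0],[-1,0,-2,69,0,0,0],[-1,0,-2,75,0,0,0],[-1,0,-2,80,0,0,0],[-1,0,-2,80,0,0,0]]]'
```

```text
clock: 8.0
position: [0.6305, -0.2792, 0.0829]
tcp_rot: [[1.0, -0.001, -0.001], [-0.001, -1.0, 0.0], [-0.001, -0.0, -1.0]]
ft_force: [-0.6, 0.3, 0.1]
grip_width: 0.044
```

```bash
python3 -m inch '[[[-1,0,0,2,0,0,0],[-1,0,0,4,0,0,0],[-1,0,0,6,0,0,0],[-1,0,0,8,0,0,0],[-1,0,0,9.5,0,0,0],[-1,0,0,9.5,0,0,0],[-1,0,0,9.5,0,0,0],[-1,0,0,9.5,0,0,0],[-1,0,0,9.5,0,0,0],[-1,0,0,9.5,0,0,0]]]'
```

```text
clock: 9.25
position: [0.6305, -0.2793, 0.0739]
tcp_rot: [[1.0, -0.001, -0.0], [-0.001, -1.0, 0.0], [-0.0, -0.0, -1.0]]
ft_force: [-1.9, 2.4, 5.7]
grip_width: 0.0439
```

```bash
python3 -m inch '[[[0.3,0,0,0,0,0,0],[0.3,0,0,0,0,0,0],[0.3,0,0,0,0,0,0],[0.3,0,0,0,0,0,0],[0.3,0,0,-20,0,0,0],[0.3,0,0,-50,0,0,0],[0.3,0,0,-100,0,0,0],[0.3,-20,-60,-110,0,0,0],[0.3,-40,-120,-110,0,0,0],[0.3,-60,-180,-110,0,0,0]]]'
python3 - <<'E'
from h import *
S=cam("side");T=cam("top")
def crop(C,p):
    u,v=proj(C,p).round().astype(int); return cv2.resize(C[0][max(v-25,0):v+25,max(u-25,0):u+25,::-1],(400,400),interpolation=cv2.INTER_CUBIC)
cv2.imwrite("pics/g3.png",np.hstack([crop(T,(.631,-.279,.106)),crop(S,(.631,-.279,.106))])); p=bot.observe()["position"];print(p)
for C in(T,S):print(proj(C,(.631,-.279,.106)).round())
E
```

```text
clock: 10.5
position: [0.5711, -0.1004, 0.1858]
tcp_rot: [[1.0, -0.002, 0.002], [-0.002, -1.0, -0.0], [0.002, 0.0, -1.0]]
ft_force: [1.5, -0.3, 0.7]
grip_width: 0.0607
[ 0.5708199  -0.09760882  0.1861777 ]
[388. 147.]
[277. 104.]
```

View pics/g3.png

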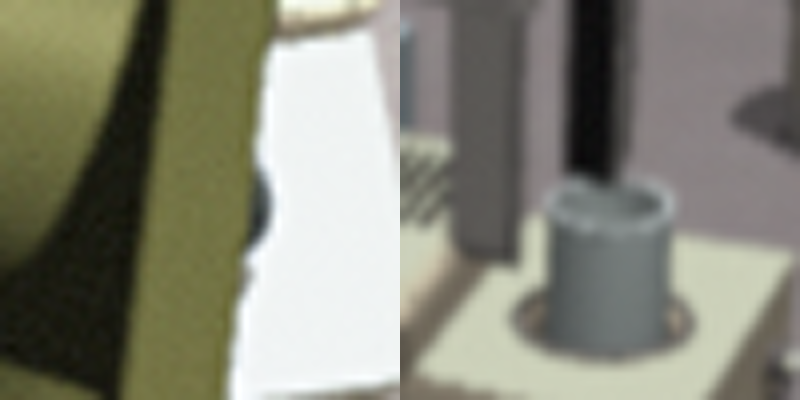

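The cup stands upright in the holder (side view), while the arm hides it in the top view. Going to the insert, with a look at the cup from there.

```bash
python3 -m inch '[[[0,-24,-58,0,0,0,0],[0,-48,-116,0,0,0,0],[0,-72,-174,20,0,0,0],[0,-96.5,-229,50,0,0,0],[0,-96.5,-229.5,80,0,0,0],[0,-96.5,-229.5,80,0,0,0],[0,-96.5,-229.5,95,0,0,0],[0,-96.5,-229.5,110,0,0,0],[0,-96.5,-229.5,125,0,0,0],[0,-96.5,-229.5,136,0,0,0]]]'
python3 - <<'E'
from h import *
S=cam("side");T=cam("top")
def crop(C,p,r):
    u,v=proj(C,p).round().astype(int); return cv2.resize(C[0][max(v-r,0):v+r,max(u-r,0):u+r,::-1],(400,400),interpolation=cv2.INTER_CUBIC)
cv2.imwrite("pics/g4.png",np.hstack([crop(T,(.631,-.279,.106),25),crop(S,(.4745,.132,.06),40)])); p=bot.observe()["position"];print(p)
E
```

```text
clock: 11.85
position: [0.4737, 0.1313, 0.0491]
tcp_rot: [[1.0, 0.003, 0.001], [0.003, -1.0, 0.0], [0.001, -0.0, -1.0]]
ft_force: [0.0, 0.7, 0.2]
grip_width: 0.0469
[0.47326578 0.13135964 0.0488491 ]
```

View pics/g4.png

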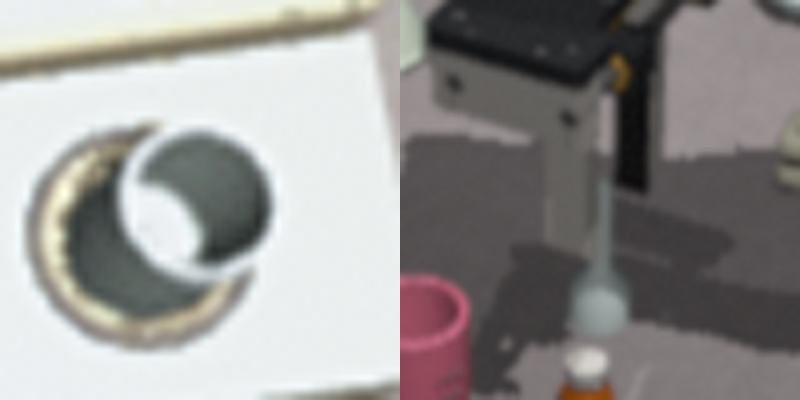

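```bash
python3 -m inch '[[[-1,0,0,0,0,0,0],[-1,0,0,0,0,0,0],[-1,0,0,0,0,0,0],[-1,0,0,0,0,0,0],[-1,0,0,0,0,0,0],[-1,0,0,0,0,0,0],[-1,0,0,-20,0,0,0],[-1,0,0,-60,0,0,0],[-1,0,0,-110,0,0,0],[-1,0,0,-150,0,0,0]]]'
python3 - <<'E'
from h import *
T=cam("top"); print(ray(T,(387.4,147.1),.106), bot.observe()["position"])
E
```

```text
clock: 13.2
position: [0.4734, 0.1314, 0.2008]
tcp_rot: [[1.0, 0.003, 0.0], [0.003, -1.0, 0.0], [0.0, -0.0, -1.0]]
ft_force: [0.9, 0.8, -0.9]
grip_width: 0.0088
[ 0.63037448 -0.27869388  0.106     ] [0.47496004 0.13175146 0.20568757]
```

```bash
python3 -m inch '[[[-1,20,53,0,0,0,0],[-1,40,106,0,0,0,0],[-1,60,160,0,0,0,0],[-1,80,213,0,0,0,0],[-1,100,266,0,0,0,0],[-1,120,320,0,0,0,0],[-1,140,370,0,0,0,0],[-1,152,400,0,0,0,0],[-1,155.5,410,0,0,0,0],[-1,155.5,410,0,0,0,0]]]'
python3 - <<'E'
from h import *
S=cam("side");T=cam("top")
def crop(C,p,r):
    u,v=proj(C,p).round().astype(int);print(u,v); return cv2.resize(C[0][max(v-r,0):v+r,max(u-r,0):u+r,::-1],(400,400),interpolation=cv2.INTER_CUBIC)
cv2.imwrite("pics/g5.png",np.hstack([crop(T,(.631,-.279,.14),40),crop(S,(.631,-.279,.14),40)])); p=bot.observe()["position"];print(p)
E
```

```text
clock: 14.5
position: [0.6315, -0.2774, 0.2057]
tcp_rot: [[1.0, 0.003, 0.006], [0.003, -1.0, 0.002], [0.006, -0.002, -1.0]]
ft_force: [0.5, 0.9, -0.5]
grip_width: 0.0089
393 143
278 93
[ 0.6316119  -0.2765537   0.20639224]
```

View pics/g5.png

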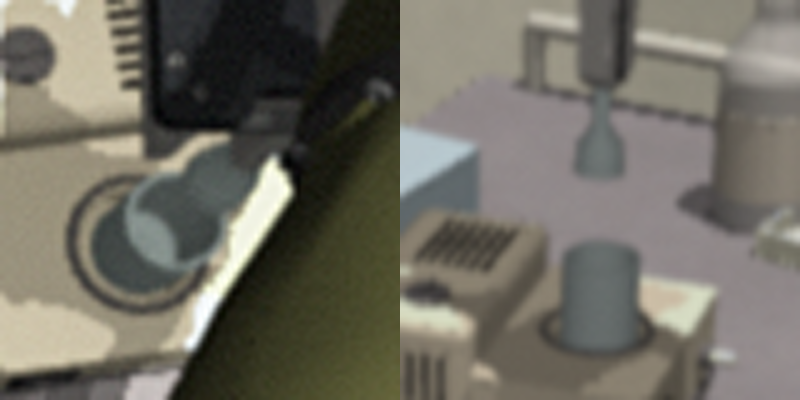

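```bash
python3 - <<'E'
from h import *
S=cam("side")
for p in[(.6304,-.2787,.106),(.6316,-.2766,.157),(.6316,-.2766,.19),(.6366,-.2766,.157)]: print(proj(S,p))
print(bot.observe()["position"],bot.observe()["tcp_rot"][:,2])
E
```

```text
[277.58658368 104.26097087]
[277.44538053  87.04907531]
[277.83422189  75.38358268]
[275.7737758   86.69883925]
[ 0.63166424 -0.2765187   0.20661573] [ 0.00717145  0.00132641 -0.99997341]
```

```bash
python3 -m inch '[[[-1,-1,2,0,0,-0.4,0],[-1,-1,2,15,0,-0.4,0],[-1,-1,2,30,0,-0.4,0],[-1,-1,2,40,0,-0.4,0],[-1,-1,2,52,0,-0.4,0],[-1,-1,2,64,0,-0.4,0],[-1,-1,2,76,0,-0.4,0],[-1,-1,2,86,0,-0.4,0],[-1,-1,2,94,0,-0.4,0],[-1,-1,2,96,0,-0.4,0]]]'
```

```text
clock: 15.9
position: [0.6312, -0.2783, 0.11]
tcp_rot: [[1.0, 0.004, -0.0], [0.004, -1.0, 0.002], [-0.0, -0.002, -1.0]]
ft_force: [0.1, -0.4, -0.2]
grip_width: 0.0091
```

```bash
python3 -m inch '[[[-1,-0.5,0,1,0,0,0],[-1,-0.5,0,2,0,0,0],[-1,-0.5,0,2,0,0,0],[-0.4,-0.5,0,2,0,0,0],[-0.4,-0.5,0,2,0,0,0],[-0.4,-0.5,0,2,0,0,0],[-0.4,-0.5,0,-30,0,0,0],[-0.4,-0.5,0,-80,0,0,0],[-0.4,-20,-50,-90,0,0,0],[-0.4,-40,-100,-90,0,0,0]]]'; python3 -m inch '[[[0,-40,-30,0,0,0,0],[0,-80,-40,0,0,0,0],[0,-95.5,-41,10,0,0,0],[0,-95.5,-41,20,0,0,0],[0,-95.5,-41,40,0,0,0],[0,-95.5,-41,60,0,0,0],[0,-95.5,-41,90,0,0,0],[0,-95.5,-41,110,0,0,0],[0,-95.5,-41,130,0,0,0],[0,-95.5,-41,140,0,0,0]]]'
python3 - <<'E'
from h import *
S=cam("side");T=cam("top")
def crop(C,p,r):
    u,v=proj(C,p).round().astype(int);print(u,v); return cv2.resize(C[0][max(v-r,0):v+r,max(u-r,0):u+r,::-1],(400,400),interpolation=cv2.INTER_CUBIC)
cv2.imwrite("pics/g6.png",np.vstack([np.hstack([crop(C,(.631,-.279,.106),25) for C in(T,S)]),np.hstack([crop(C,(.495,-.1395,.037),40) for C in(T,S)])])[:,:]); p=bot.observe()["position"];print(p)
i=cv2.imread("pics/g6.png");cv2.imwrite("pics/g6.png",cv2.resize(i,(600,600)))
E
```

```text
clock: 17.15
position: [0.5905, -0.1778, 0.2012]
tcp_rot: [[1.0, 0.003, 0.002], [0.003, -1.0, 0.001], [0.002, -0.001, -1.0]]
ft_force: [0.7, 1.0, -0.5]
grip_width: 0.0282
clock: 18.4
position: [0.4952, -0.137, 0.0597]
tcp_rot: [[1.0, 0.003, 0.0], [0.003, -1.0, 0.002], [0.0, -0.002, -1.0]]
ft_force: [0.4, 0.7, 0.1]
grip_width: 0.047
388 147
277 104
318 212
301 161
[ 0.49503895 -0.13688817  0.06009173]
```

View pics/g6.png

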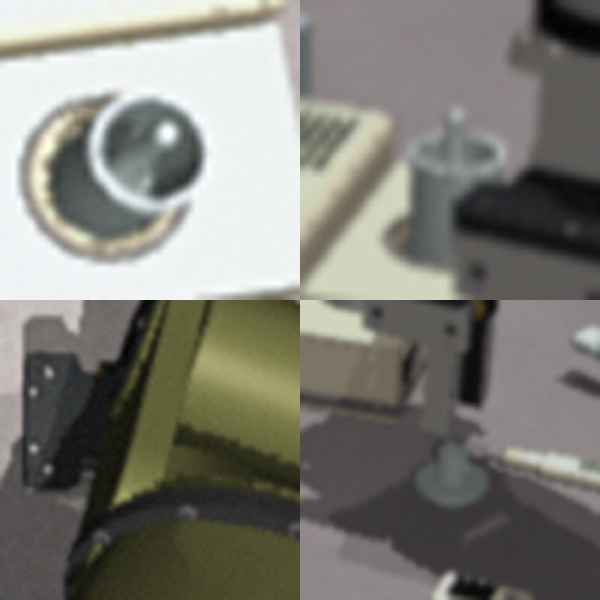

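```bash
python3 - <<'E'
from h import *
T=cam("top"); print(ray(T,(390.7,143.8),.126),ray(T,(340.7,214.7),.006),ray(T,(343,240),.01)); S=cam("side"); print(ray(S,(276.6,97.5),.126))
E
python3 -m inch '[[[-0.25,0,2.5,0,0,0,0],[-0.25,0,2.5,0,0,0,0],[-0.25,0,2.5,10,0,0,0],[-0.25,0,2.5,20,0,0,0],[-0.25,0,2.5,30,0,0,0],[-0.25,0,2.5,37,0,0,0],[-0.25,0,2.5,40.5,0,0,0],[-1,0,2.5,40.5,0,0,0],[-1,0,2.5,40.5,0,0,0],[-1,0,2.5,40.5,0,0,0]]]'
```

```text
[ 0.63219521 -0.27858554  0.126     ] [ 0.49246339 -0.19930053  0.006     ] [ 0.4333996  -0.20254561  0.01      ]
[ 0.63340012 -0.27726292  0.126     ]
clock: 19.85
position: [0.4958, -0.1396, 0.0212]
tcp_rot: [[1.0, 0.003, 0.002], [0.003, -1.0, 0.001], [0.002, -0.001, -1.0]]
ft_force: [0.4, 0.7, 0.5]
grip_width: 0.0204
```

```bash
python3 -m inch '[[[-1,0,0,0,0,0,0],[-1,0,0,0,0,0,0],[-1,0,0,0,0,0,0],[-1,0,0,0,0,0,0],[-1,0,0,0,0,0,0],[-1,0,0,0,0,0,0],[-1,0,0,0,0,0,0],[-1,0,0,0,0,0,0],[-1,0,0,0,0,0,0],[-1,0,0,0,0,0,0]]]'; python3 -m inch '[[[-1,0,0,-20,0,0,0],[-1,0,0,-60,0,0,0],[-1,0,0,-110,0,0,0],[-1,0,0,-150,0,0,0],[-1,35,35,-150,0,0,0],[-1,70,70,-150,0,0,0],[-1,100,105,-150,0,0,0],[-1,125,130,-150,0,0,0],[-1,135,139,-150,0,0,0],[-1,135,139,-150,0,0,0]]]'
python3 - <<'E'
from h import *
S=cam("side");T=cam("top")
def crop(C,p,r):
    u,v=proj(C,p).round().astype(int);print(u,v); return cv2.resize(C[0][max(v-r,0):v+r,max(u-r,0):u+r,::-1],(400,400),interpolation=cv2.INTER_CUBIC)
cv2.imwrite("pics/g7.png",np.hstack([crop(T,(.631,-.279,.14),40),crop(S,(.631,-.279,.14),40)])); p=bot.observe();print(p["position"],p["tcp_rot"][:,2])
E
```

```text
clock: 21.1
position: [0.4958, -0.1396, 0.0212]
tcp_rot: [[1.0, 0.003, 0.002], [0.003, -1.0, 0.001], [0.002, -0.001, -1.0]]
ft_force: [0.3, 0.6, -0.4]
grip_width: 0.0207
clock: 22.35
position: [0.6308, -0.2786, 0.1706]
tcp_rot: [[1.0, 0.003, 0.002], [0.003, -1.0, 0.001], [0.002, -0.001, -1.0]]
ft_force: [-1.0, 0.6, 0.4]
grip_width: 0.0208
393 143
278 93
[ 0.63049507 -0.27782567  0.17123834] [ 1.94041431e-03  9.59780049e-04 -9.99997657e-01]
```

View pics/g7.png

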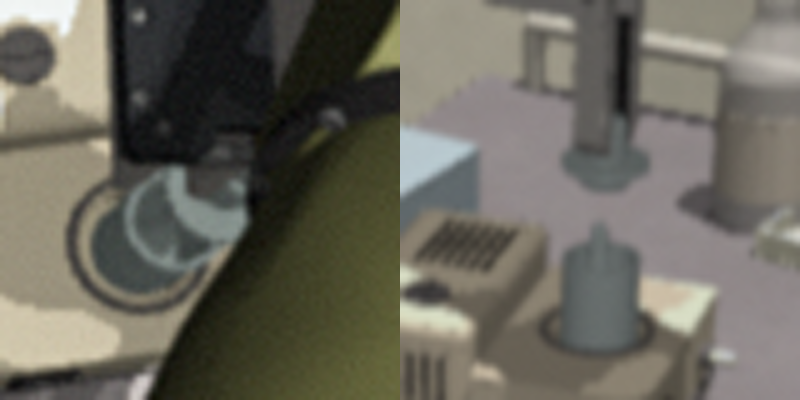

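```bash
python3 -m inch '[[[-1,1.3,0.5,0,0,0,0],[-1,1.3,0.5,8,0,0,0],[-1,1.3,0.5,16,0,0,0],[-1,1.3,0.5,22,0,0,0],[-1,1.3,0.5,28,0,0,0],[-1,1.3,0.5,34,0,0,0],[-1,1.3,0.5,40,0,0,0],[-1,1.3,0.5,44,0,0,0],[-1,1.3,0.5,47,0,0,0],[-1,1.3,0.5,47,0,0,0]]]'
```

```text
clock: 23.7
position: [0.6318, -0.2783, 0.1241]
tcp_rot: [[1.0, 0.003, 0.002], [0.003, -1.0, 0.001], [0.002, -0.001, -1.0]]
ft_force: [0.4, 0.5, 0.8]
grip_width: 0.0205
```

```bash
python3 -m inch '[[[-1,-0.5,0,2,0,0,0],[-1,-0.5,0,4,0,0,0],[-1,-0.5,0,6,0,0,0],[-1,-0.5,0,7,0,0,0],[-1,-0.5,0,7.5,0,0,0],[-1,-0.5,0,7.5,0,0,0],[-1,-0.5,0,7.5,0,0,0],[-1,-0.5,0,7.5,0,0,0],[-1,-0.5,0,7.5,0,0,0],[-1,-0.5,0,7.5,0,0,0]]]'
```

```text
clock: 24.95
position: [0.6316, -0.2784, 0.1172]
tcp_rot: [[1.0, 0.003, 0.003], [0.003, -1.0, 0.001], [0.003, -0.001, -1.0]]
ft_force: [-0.5, -0.7, 5.9]
grip_width: 0.0207
```

```bash
python3 -m inch '[[[-0.2,0,0,0,0,0,0],[-0.2,0,0,0,0,0,0],[-0.2,0,0,0,0,0,0],[-0.2,0,0,-30,0,0,0],[-0.2,0,0,-80,0,0,0],[0,-50,10,-90,0,0,0],[0,-100,20,-90,0,0,4],[0,-150,30,-90,0,0,10],[0,-200,40,-70,0,0,14.3],[0,-210.5,43,-40,0,0,14.3]]]'; python3 -m inch '[[[0,0,0,30,0,0,0],[0,0,0,50,0,0,0],[0,0,0,60,0,0,0],[0,0,0,70,0,0,0],[0,0,0,80,0,0,0],[0,0,0,80,0,0,0],[0,0,0,80,0,0,0],[0,0,0,80,0,0,0],[0,0,0,80,0,0,0],[0,0,0,80,0,0,0]]]'
python3 - <<'E'
from h import *
S=cam("side");T=cam("top")
def crop(C,p,r):
    u,v=proj(C,p).round().astype(int);print(u,v); return cv2.resize(C[0][max(v-r,0):v+r,max(u-r,0):u+r,::-1],(300,300),interpolation=cv2.INTER_CUBIC)
cv2.imwrite("pics/g8.png",np.vstack([np.hstack([crop(C,(.631,-.279,.106),25) for C in(T,S)]),np.hstack([crop(C,(.421,-.3215,.037),40) for C in(T,S)])])); p=bot.observe();print(p["position"],p["tcp_rot"])
E
```

```text
clock: 26.2
position: [0.4192, -0.3229, 0.1571]
tcp_rot: [[0.969, -0.247, 0.004], [-0.247, -0.969, -0.001], [0.004, -0.0, -1.0]]
ft_force: [1.0, -0.7, 0.2]
grip_width: 0.0472
clock: 27.45
position: [0.4196, -0.323, 0.0773]
tcp_rot: [[0.969, -0.247, 0.004], [-0.247, -0.969, -0.001], [0.004, 0.0, -1.0]]
ft_force: [0.6, 0.3, -0.1]
grip_width: 0.0468
388 147
277 104
399 246
353 137
[ 0.4196107  -0.32300995  0.07722403] [[ 9.69087475e-01 -2.46681121e-01  4.22968976e-03]
 [-2.46678650e-01 -9.69096705e-01 -1.10424803e-03]
 [ 4.37137555e-03  2.67387699e-05 -9.99990445e-01]]
```

View pics/g8.png

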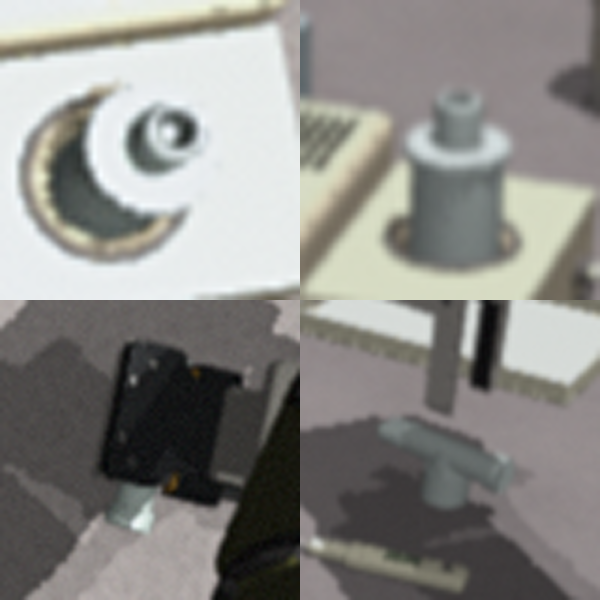

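```bash
python3 - <<'E'
from h import *
T=cam("top");S=cam("side")
print(ray(T,(391.7,143.8),.133),ray(S,(277-25+158/6,104-25+97/6),.133))
for x in(.4162,.4212,.4262): print(proj(S,(x,-.3215,.012)),proj(S,(x,-.3215,0)))
E
```

```text
[ 0.63028258 -0.27805014  0.133     ] [ 0.62928503 -0.27911437  0.133     ]
[353.16097755 145.46576561] [352.65660164 149.2432724 ]
[351.42652369 145.04430434] [350.93127334 148.8187334 ]
[349.6967962  144.62399155] [349.21062369 148.39534565]
```

```bash
python3 -m inch '[[[0,1.2,-1.8,0,0,0,0],[0,1.2,-1.8,12,0,0,0],[0,1.2,-1.8,25,0,0,0],[0,1.2,-1.8,38,0,0,0],[0,1.2,-1.8,50,0,0,0],[0,1.2,-1.8,60,0,0,0],[0,1.2,-1.8,67,0,0,0],[0,1.2,-1.8,71,0,0,0],[0,1.2,-1.8,71,0,0,0],[0,1.2,-1.8,71,0,0,0]]]'; python3 -m inch '[[[-1,0,0,0,0,0,0],[-1,0,0,0,0,0,0],[-1,0,0,0,0,0,0],[-1,0,0,0,0,0,0],[-1,0,0,0,0,0,0],[-1,0,0,0,0,0,0],[-1,0,0,0,0,0,0],[-1,0,0,0,0,0,0],[-1,0,0,0,0,0,0],[-1,0,0,0,0,0,0]]]'
```

```text
clock: 28.9
position: [0.4216, -0.3218, 0.0065]
tcp_rot: [[0.969, -0.247, 0.005], [-0.247, -0.969, -0.001], [0.005, 0.0, -1.0]]
ft_force: [0.2, 0.5, -0.2]
grip_width: 0.0471
clock: 30.15
position: [0.4218, -0.3218, 0.0067]
tcp_rot: [[0.969, -0.247, 0.005], [-0.247, -0.969, -0.002], [0.005, 0.0, -1.0]]
ft_force: [-0.1, 0.4, 5.3]
grip_width: 0.0333
```

```bash
python3 -m inch '[[[-1,0,0,-20,0,0,0],[-1,0,0,-60,0,0,0],[-1,0,0,-120,0,0,0],[-1,0,0,-175,0,0,0],[-1,45,-22,-175,0,0,0],[-1,90,-44,-175,0,0,0],[-1,135,-66,-175,0,0,0],[-1,175,-86,-175,0,0,0],[-1,191.5,-93.5,-175,0,0,0],[-1,191.5,-93.5,-175,0,0,0]]]'
python3 - <<'E'
from h import *
S=cam("side");T=cam("top")
def crop(C,p,r):
    u,v=proj(C,p).round().astype(int);print(u,v); return cv2.resize(C[0][max(v-r,0):v+r,max(u-r,0):u+r,::-1],(400,400),interpolation=cv2.INTER_CUBIC)
cv2.imwrite("pics/g9.png",np.hstack([crop(T,(.631,-.279,.16),40),crop(S,(.631,-.279,.16),40)])); p=bot.observe();print(p["position"],p["tcp_rot"][:,2])
for q in[(.6303,-.2785,.133),(.6303,-.2785,.111),(*p["position"][:2],.176)]:print(proj(S,q))
E
```

```text
clock: 31.4
position: [0.63, -0.2776, 0.1815]
tcp_rot: [[0.969, -0.246, 0.004], [-0.246, -0.969, -0.001], [0.004, 0.0, -1.0]]
ft_force: [-0.3, -0.6, -0.1]
grip_width: 0.0334
397 140
278 86
[ 0.62885835 -0.27840512  0.18224185] [ 0.00409378 -0.00138991 -0.99999065]
[277.90014396  95.17504699]
[277.64538248 102.62167256]
[278.88331074  80.33283305]
```

View pics/g9.png

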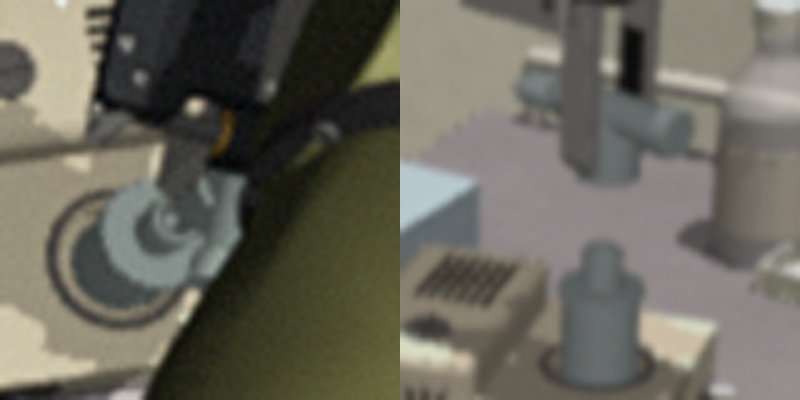

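```bash
python3 -m inch '[[[-1,1.6,-0.4,0,0,0,0],[-1,1.6,-0.4,8,0,0,0],[-1,1.6,-0.4,16,0,0,0],[-1,1.6,-0.4,24,0,0,0],[-1,1.6,-0.4,32,0,0,0],[-1,1.6,-0.4,38,0,0,0],[-1,1.6,-0.4,43,0,0,0],[-1,1.6,-0.4,48,0,0,0],[-1,1.6,-0.4,48,0,0,0],[-1,1.6,-0.4,48,0,0,0]]]'
```

```text
clock: 32.75
position: [0.6308, -0.2785, 0.1345]
tcp_rot: [[0.969, -0.247, 0.004], [-0.247, -0.969, -0.002], [0.005, 0.0, -1.0]]
ft_force: [1.3, 0.6, 0.1]
grip_width: 0.0333
```

```bash
python3 -m inch '[[[-1,0,0,3,0,0,0],[-1,0,0,6,0,0,0],[-1,0,0,9,0,0,0],[-1,0,0,12,0,0,0],[-1,0,0,14,0,0,0],[-1,0,0,16,0,0,0],[-1,0,0,17,0,0,0],[-1,0,0,17,0,0,0],[-1,0,0,17,0,0,0],[-1,0,0,17,0,0,0]]]'
```

```text
clock: 34.0
position: [0.631, -0.2786, 0.1178]
tcp_rot: [[0.969, -0.247, 0.005], [-0.247, -0.969, -0.002], [0.005, 0.001, -1.0]]
ft_force: [-1.2, 0.5, 2.9]
grip_width: 0.0333
```

```bash
python3 -m inch '[[[0,0,0,0,0,0,0],[0,0,0,0,0,0,0],[0,0,0,0,0,0,0],[0,0,0,0,0,0,0],[0,0,0,-10,0,0,0],[0,0,0,-25,0,0,0],[0,0,0,-50,0,0,0],[0,0,0,-90,0,0,0],[0,0,0,-120,0,0,0],[0,-20,-40,-120,0,0,0]]]'; python3 -m inch '[[[0,-50,-30,0,0,0,0],[0,-100,-60,0,0,0,0],[0,-150,-100,0,0,0,0],[0,-150,-150,0,0,0,0],[0,-150,-200,0,0,0,0],[0,-150,-200,0,0,0,0],[0,-150,-200,0,0,0,0],[0,-150,-200,0,0,0,0],[0,-150,-200,0,0,0,0],[0,-150,-200,0,0,0,0]]]'
python3 - <<'E'
from h import *
S=cam("side");T=cam("top")
def crop(C,p,r):
    u,v=proj(C,p).round().astype(int);print(u,v); return cv2.resize(C[0][max(v-r,0):v+r,max(u-r,0):u+r,::-1],(400,400),interpolation=cv2.INTER_CUBIC)
cv2.imwrite("pics/g10.png",np.hstack([crop(T,(.631,-.279,.13),35),crop(S,(.631,-.279,.11),35)])); p=bot.observe();print(p["position"],p["ft_force"])
e=[proj(C,(.6305,-.2785,z)) for C in(T,S) for z in(.147,.111)];print(e)
E
```

```text
clock: 35.25
position: [0.6214, -0.2363, 0.2413]
tcp_rot: [[0.968, -0.25, 0.01], [-0.25, -0.968, -0.004], [0.01, 0.002, -1.0]]
ft_force: [0.4, 0.2, 0.8]
grip_width: 0.047
clock: 36.5
position: [0.526, -0.0057, 0.2394]
tcp_rot: [[0.968, -0.25, 0.01], [-0.25, -0.968, -0.004], [0.01, 0.002, -1.0]]
ft_force: [0.2, -1.0, -0.1]
grip_width: 0.0471
392 144
277 103
[ 0.52604935 -0.00546968  0.23934966] [-0.41738809 -0.26927813  1.19994606]
[array([394.42588396, 141.87805904]), array([388.13745813, 146.43959251]), array([277.9980289 ,  90.35113849]), array([277.57972448, 102.60706305])]
```

View pics/g10.png

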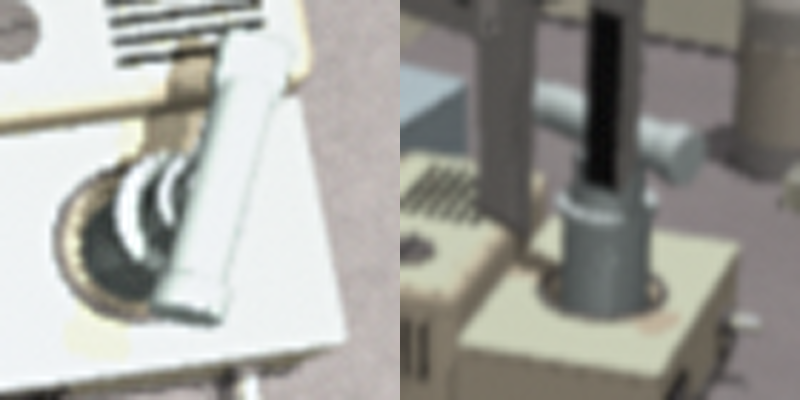

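The T-piece sits on the flange, but a finger partly hides it. I'll clear the view and check once more.

```bash
python3 -m inch '[[[0,-40,0,-20,0,0,0],[0,-90,0,-40,0,0,0],[0,-130,0,-40,0,0,0],[0,-130,0,-40,0,0,0],[0,-130,0,-40,0,0,0],[0,-130,0,-40,0,0,0],[0,-130,0,-40,0,0,0],[0,-130,0,-40,0,0,0],[0,-130,0,-40,0,0,0],[0,-130,0,-40,0,0,0]]]'
python3 - <<'E'
from h import *
S=cam("side");T=cam("top")
u,v=277,100
cv2.imwrite("pics/g11.png",np.hstack([cv2.resize(T[0][:,:,::-1],(400,300)),cv2.resize(S[0][v-30:v+30,u-40:u+40,::-1],(400,300),interpolation=cv2.INTER_CUBIC)])); print(bot.observe()["clock"])
E
```

```text
clock: 37.85
position: [0.3998, 0.0272, 0.278]
tcp_rot: [[0.968, -0.25, 0.01], [-0.25, -0.968, -0.004], [0.01, 0.002, -1.0]]
ft_force: [-0.4, -0.8, 0.3]
grip_width: 0.0468
37.95
```

View pics/g11.png

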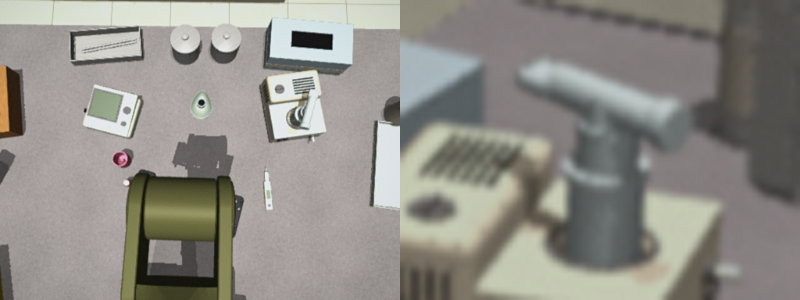

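The last look shows the full stack upright in the holder: the socket rests on the flange, the tube is level, and the arm is clear. Handing in.

```bash
python3 -c "
from station import order; print(order.hand_in())"
```

```text
the job is handed in; nothing more can be done
None
```

The nebuliser is together on its compressor and I handed the job in at about 38 s of the 112 s allowed; no verdict is reported. I put the cup in the holder, then the insert, the cap and the T-piece, and let each go before fetching the next.

- **Depth:** The cup, cap and T-piece were pressed down to within about 1 mm of their full depth, with 3 to 6 N of contact. I released the insert about 5 mm above the cup's floor and it dropped over the nozzle. I judged it home from the pictures, and the cap then went fully down over its stem.
- **Position:** The camera fixes put the cup, stem and chimney within about 2–3 mm of one another horizontally. The top and side views differed by 1–3 mm, which is inside the 6 mm allowed.
- **Last picture:** The stack stands upright with the T-piece on the flange and its tube level. The gripper is open and well away. The mask, thermometer and pink cup look unmoved. The oximeter was hidden under the arm in that picture, and the vial could only just be seen at the arm's edge. I did not measure how far any of these may have shifted.
- **Odd readings:** The gripper read 1–2 mm less than the given size on the insert's stem and the T-piece's socket, and about 5 N of vertical force showed when it gripped the T-piece. Neither caused any trouble.

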